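# Slide the ring lamp to the click stop over the filled palette

### The arm

A 6-joint arm with a two-finger parallel gripper is mounted at the origin on the work surface. World frame = base frame: x ahead of the robot, y to its left, z up, the work surface at z = 0. Lengths are in m, angles in degrees, forces in N, time in s.
With the tool pointing down it reaches from about 0.25 to 0.775 m from the base axis. Payload 8.9 kg.
Tool frame: the origin (TCP) lies midway between the tips of the shut fingers; the grasp point (between the pads) lies 19 mm behind it; z points along the fingers, y is the direction in which the jaws open and shut (so a half turn about z gives the same grasp; the last joint's range is limited). The gripper opens to 85 mm and grips with 20 to 120 N. Pads are 22 mm wide; open, the fingers measure 114 mm over their backs; the gripper's body (76 mm by 85 mm) begins 54 mm behind the grasp point. The pads swing forward as they close: fully open they stand 13 mm farther back than shut.
Start: joints at [-71.408, 16.656, -8.789, 64.555, 0, 82.019], TCP at [0.235, -0.47, 0.231] pointing down, gripper open.
Joint ranges: [-144.48, 144.48], [-52.06, 99.96], [-74.48, 78.29], [-112.23, 115.85], [-86.99, 84.42], [-180, 180]. Speed limits (degrees/s): [127.2, 127.2, 159.86, 180, 180, 180].

### API

Orientations are given as [roll, pitch, yaw] about the fixed x, y, z axes, in that order (R = Rz(yaw) Ry(pitch) Rx(roll)).
In Python, from rig import manip gives the robot as it stands. The module is installed in compiled form; this text tells all that it offers. Calls block until the motion is done:
- manip.move_pose(position, orientation): joint-space move of the TCP to a pose.
- manip.movel(position, rot=None, speed=0.15, max_force=None): straight line of the TCP; rot=None keeps the orientation; speed is the mean speed in m/s. With max_force (N) it stops when the force on the tool has changed by that much, and returns True; else False.
- manip.move_joints(angles): joint-space move.
- manip.gripper_to(opening, grasp_force=None): opening from 0.0 (shut) to 1.0 (fully open); grasp_force is the grip in N (None keeps the last); returns when the fingers have stopped.
- manip.dwell(seconds).
- manip.ik(position, orientation): joint angles nearest the present ones, or None.
- manip.sense(): the state.
- manip.read_camera(name): name is "scene" or "top"; returns (picture, depth): 420x560x3 uint8, red, green, blue; 420x560 float32, m along the optical axis (not along the pixel's ray), 0 where there is no reading.
- manip.get_calibration(name): a dict with "mtx" (3x3 intrinsics, pixels), "D" ([k1, k2, p1, p2, k3] as OpenCV has them; the pictures are not rectified), "view" (4x4, takes a point from world to camera coordinates). Camera axes: x right, y up, looking along -z (the intrinsics and any distortion apply to the point x, -y, -z); pixel columns grow to the right and rows downward; lengths in m; the calibration is good to about 2 mm. A picture is of the moment at which its call begins. get_calibration takes no time and is no camera call.
A pose or a line that the arm cannot do raises manip.Unreachable and nothing moves.
- manip.job_done(): hands the job in, once; it reports no verdict.
Trained networks look in the newest picture that a camera, given by its name, has taken for a name from the list of things; names that differ only in an ending like _2 or _b are one class to them, and where a whole thing is asked for, a point or a joint stands for the part that bears it (a point fixed in the world has none). Each returns a list of dicts, best first, with "conf" (0 to 1); they miss things now and then, are a little off and sometimes report something else, mostly with a low value. They report only what shows in the picture. A call takes as long as a camera call.
- manip.recognise(thing, camera): "location" ([column, row] in pixels, amid what is visible of it).
- manip.outline_of(thing, camera): "region" (420x560 bool, what is visible of it) and "location" ([column, row] in pixels, amid what is visible of it).
- manip.tip_of(thing, camera): "location" ([column, row] in pixels: a listed point, or the origin of a listed thing).
The state is a dict: "clock": time; "q": joint angles; "dq": joint speeds; "joint_torque": joint torques, N m; "ee_pos": TCP position; "ee_rot": TCP orientation; "ft_force": force on the tool from outside, world axes, zero at the start; "torque": the same for the moment, N m; "grip_width": opening from 0.0 (shut) to 1.0 (fully open).
Only numpy, scipy, OpenCV 4.12 (cv2) and the standard library are available. Lean on these libraries where they do the work, as an engineer would, in place of code of your own. Each camera call takes 0.05 s, during which the arm holds its last target.

### The job

Bring the ring lamp over the palette that is filled with coloured shades: push the orange tab of its carriage along the rail, without gripping it, until the carriage clicks into the brass stop beside that palette. If the filled palette lies at the farther stop, push on through the nearer one; do not push the carriage out through the far side of that stop once it has clicked in beside the filled palette. Leave everything else where it stands and finish with the hand clear.

Things in the scene. Friction and masses are not known exactly. Their poses are not given: they have to be found in the camera images.
- rail: low aluminium rail fixed to the table: 30 mm wide, 420 mm long, top 45 mm above the table, on black end feet (75 mm wide) with end blocks rising to 51 mm. Origin: under its centre on the table; its y axis runs along the rail (roughly the world's y), its x axis points across it, away from the robot
- carriage: grey saddle, 60 mm long, 48 mm wide, top 64 mm above the table, that slides only along the rail. It carries the orange tab and the lamp. Origin: on the table under its centre, on the rail's centre line; axes as the rail's. It starts near the rail's -y end: both stops lie ahead of it in the rail's +y. It stays where it is left: about 1 N of friction, about 9 N to climb into or out of a stop
- tab (a point): centre of the orange push tab, midway along the carriage: an upright plate 14 mm thick along the rail, 36 mm wide across it, from 64 to 104 mm above the table (this point at 84 mm). Push on its flat -y face, 7 mm from this point; the space above is free. Axes as the rail's. The carriage is clicked in when this point stands at a stop's middle
- lamp (a point): centre of the ring lamp that the carriage carries: a white ring 90 mm in outer diameter, 13 mm thick, 104 mm above the table, 115 mm from the tab on the rail's +x side. Its arm rises from the saddle's +x side to the ring, whose nearest edge is 70 mm from the rail's centre line
- stop_a: nearer brass click stop, clipped on the rail: 26 mm long, with two cross ridges on the rail's top and a flag that sticks out to 39 mm from the rail's centre line on the robot's side, 25 mm above the table, with a black line at its middle. Origin: on the table under the stop's middle, on the rail's centre line; axes as the rail's
- stop_b: farther click stop, like stop_a, 100 to 180 mm beyond it in the rail's +y. At both, the tab passes the first ridge's crest 8 mm before the middle: the carriage then jumps ahead into the notch by itself (the push force falls away) and settles within about 1.5 mm of the middle; pushed on, the force rises again to the second crest, 8 mm past the middle
- palette_full: flat black palette with six pans of bright colours, 56 mm x 80 mm, 11 mm high, loose, lying about 115 mm from the rail's centre line on its +x side, beside one of the two stops (within about 6 mm along the rail). Origin: centre of its underside
- palette_empty: the same black palette with six bare metal pans, beside the other stop. Origin: centre of its underside
- powder_jar: round skin-coloured powder jar, 70 mm across, 36 mm high, standing on the robot's side of the rail. Origin: centre of its underside
- lipstick: open red lipstick, 20 mm across, 58 mm high, standing on the robot's side of the rail. Origin: centre of its underside
- spray: pale blue spray bottle with white cap, 48 mm across, 130 mm high, standing on the left. Origin: centre of its underside
- foundation: small skin-coloured bottle with black cap, 34 mm across, 85 mm high, standing on the right. Origin: centre of its underside
- brush: brush, 170 mm long, lying on the right. Origin: at the middle of its underside
- mixing_plate: thin steel mixing plate, 100 mm x 140 mm, 4 mm thick, lying on the left. Origin: centre of its underside

How it is judged (in metres and radians):
At the end, for the whole second after the job is handed in: The carriage rests in the click stop beside the filled palette: tab centre within 3 mm of that stop's middle along the rail, lamp centre within 25 mm of the filled palette's in plan. Palettes within 12 mm, other things within 15 mm of where they started ((y of tab in the frame of stop_a between -0.003 and 0.003 m or y of tab in the frame of stop_b between -0.003 and 0.003 m) and horizontal distance between lamp and palette_full below 0.025 m and linear speed of carriage below 0.01 m/s and distance of each of palette_full, palette_empty from where it was at the start of the episode below 0.012 m and distance of each of powder_jar, lipstick, spray, foundation, brush, mixing_plate from where it was at the start of the episode below 0.015 m); the robot touches nothing.
It fails at once if the carriage is pushed out through the far side of the stop beside the filled palette (more than 14 mm past its middle) ((y of palette_full in the frame of stop_a below 0.05 m and y of tab in the frame of stop_a above 0.014 m) or y of tab in the frame of stop_b above 0.014 m).
It fails at once if the tab is gripped: it stands between the fingers, in contact (y of the grasp point in the frame of tab between -0.006 and 0.006 m and x of the grasp point in the frame of tab between -0.025 and 0.025 m and z of the grasp point in the frame of tab below 0.025 m and contact force between the fingers and carriage above 2 N).
It fails at once if a palette or another thing on the table is moved, lifted or knocked over (distance of any of palette_full, palette_empty from where it was at the start of the episode above 0.012 m or distance of any of powder_jar, lipstick, spray, foundation, brush, mixing_plate from where it was at the start of the episode above 0.015 m or angle between any of palette_full, palette_empty, powder_jar, lipstick, spray, foundation, mixing_plate's own z axis and vertical above 0.5 rad).
It also fails if it takes over 40 s, if anything falls off the work surface, if the arm or the gripper's body presses on something with over 40 N, if the wrist force passes 120 N, or if a joint passes its speed limit or range.

## Working session

There is one attempt and no reset: what is moved stays moved. The work goes in short steps, each a Python script; the robot and the scene stay as the last script left them, time stands still between calls to the robot, and variables do not carry over. Pictures are saved under pics/ and viewed, and the job is handed in when it is done.

```bash
mkdir -p pics
cat > h.py <<'E'
import numpy as np, cv2
from rig import manip
def snap(cam,fn):
    p,d=manip.read_camera(cam); cv2.imwrite('pics/'+fn,p[:,:,::-1]); return p,d
def ray(cam,uv):
    c=manip.get_calibration(cam); K=np.array(c['mtx'],float); V=np.array(c['view'],float)
    n=cv2.undistortPoints(np.array([[uv]],float),K,np.array(c['D'],float))[0,0]
    R=V[:3,:3]; t=V[:3,3]; o=-R.T@t
    return o,R.T@np.array([n[0],-n[1],-1.0])
def atz(cam,uv,z):
    o,d=ray(cam,uv); return o+d*(z-o[2])/d[2]
def proj(cam,P):
    c=manip.get_calibration(cam); V=np.array(c['view'],float)
    X=V[:3,:3]@np.array(P,float)+V[:3,3]; X=X*[1,-1,-1]
    return cv2.projectPoints(X.reshape(1,1,3),np.zeros(3),np.zeros(3),np.array(c['mtx'],float),np.array(c['D'],float))[0][0,0]
E
python3 - <<'E'
from h import *
np.set_printoptions(precision=4,suppress=True)
for c in ['top','scene']:
    snap(c,c+'0.png')
    for t,z in [('tab',.084),('stop_a',0),('palette_full',0),('palette_empty',0),('rail',0),('lamp',.104),('powder_jar',0),('lipstick',0)]:
        r=manip.tip_of(t,c)
        for e in r[:3]: print(c,t,round(e['conf'],2),np.array(e['location']),atz(c,e['location'],z))
print(manip.sense())
E
```

```text
top tab 0.7 [246.1 211.9] [0.5404 0.0638 0.084 ]
top tab 0.63 [355.5 214.6] [ 0.5369 -0.2037  0.084 ]
top stop_a 0.57 [287.8 214.1] [ 0.5432 -0.0413  0.    ]
top stop_a 0.57 [249.8 215.2] [0.5391 0.0584 0.    ]
top palette_full 0.92 [245.4 171.6] [0.6548 0.0719 0.    ]
top palette_empty 0.65 [288.  169.5] [ 0.6617 -0.0409  0.    ]
top rail 0.7 [284.3 218.6] [ 0.5312 -0.0322  0.    ]
top lamp 0.97 [354.7 166.2] [ 0.6532 -0.1989  0.104 ]
top powder_jar 0.71 [237.9 253.5] [0.4386 0.0879 0.    ]
top lipstick 0.44 [281.8 257.1] [ 0.4307 -0.0266  0.    ]
scene tab 0.95 [238.9 243. ] [ 0.5444 -0.1936  0.084 ]
scene stop_a 0.65 [276.8 238.6] [ 0.5392 -0.039   0.    ]
scene stop_a 0.56 [299.3 222. ] [0.5416 0.0654 0.    ]
scene stop_a 0.37 [388.1 184.8] [0.6517 0.4277 0.    ]
scene palette_full 0.71 [335.9 236.6] [0.6668 0.0724 0.    ]
scene palette_empty 0.62 [310.5 256.5] [ 0.6599 -0.0437  0.    ]
scene rail 0.57 [279.9 235.3] [ 0.5365 -0.0216  0.    ]
scene lamp 0.97 [273.5 256.4] [ 0.66  -0.198  0.104]
scene powder_jar 0.78 [280.2 204.2] [0.4355 0.106  0.    ]
scene lipstick 0.48 [249.5 222.1] [ 0.4239 -0.0272  0.    ]
{'clock': 0.9, 'q': array([-71.4055,  16.6527,  -8.7909,  64.5543,   0.0002,  82.0186]), 'dq': array([-0.0987,  0.0291, -0.0053,  0.0289,  0.0051,  0.1006]), 'joint_torque': array([ -0.0001, -53.701 ,  33.1647,   0.0014,  -0.0003,   0.    ]), 'ee_pos': array([ 0.2349, -0.4695,  0.2313]), 'ee_rot': array([179.9979,   0.0001,  26.576 ]), 'ft_force': array([-0.9366, -0.0459,  0.0663]), 'torque': array([-0.0065, -0.0038,  0.0082]), 'grip_width': 0.9996647679320227}
```

View pics/top0.png

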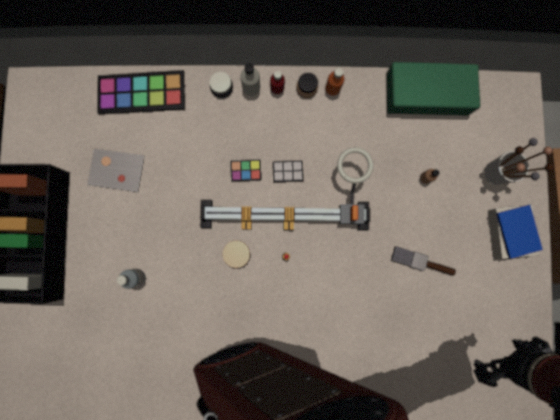

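View pics/scene0.png

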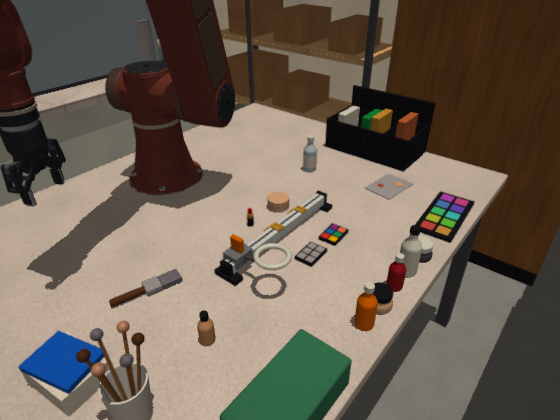

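```bash
python3 -c "
import cv2
a=cv2.imread('pics/top0.png')[150:270,200:400]
cv2.imwrite('pics/topz.png',cv2.resize(a,None,fx=4,fy=4,interpolation=cv2.INTER_CUBIC))"
```

```text
(no output)
```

View pics/topz.png

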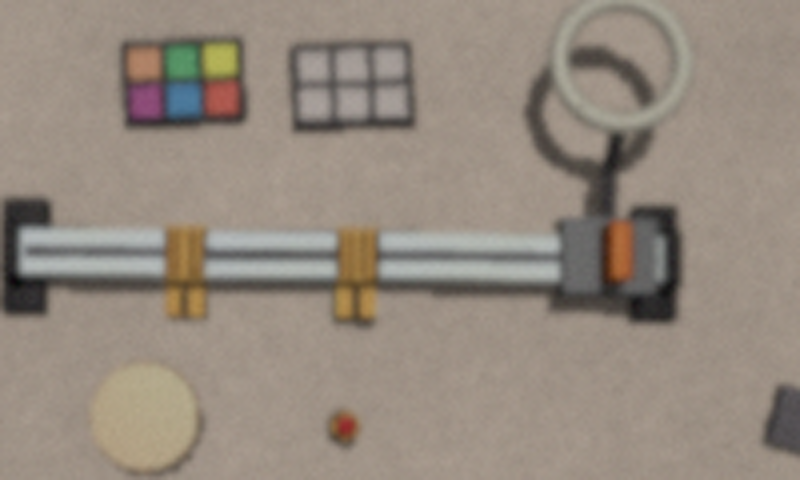

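The filled palette lies beside the farther stop, stop_b: its pans are at about (245,171) in the top view, and its flag is at about (246,226). The carriage tab is at about (355,212). I'll work out the rail geometry from the zoomed view and both cameras.

```bash
python3 - <<'E'
from h import *
np.set_printoptions(precision=4,suppress=True)
f=lambda x,y:((x+.5)/4-.5+200,(y+.5)/4-.5+150)
for n,p,z in [('b flag line',(186,303),.025),('a flag line',(355,305),.025),('b top',(186,255),.047),('a top',(358,257),.047),
 ('rail groove L',(30,251),.045),('rail groove R',(555,259),.045),('tab -y edge top',(633,250),.104),('tab +y edge top',(608,250),.104),('tab cross lo',(620,280),.104),('tab cross hi',(620,222),.104),('lamp',(621,62),.11),('full',(184,82),.011)]:
    print(n,atz('top',f(*p),z))
p,d=manip.read_camera('top')
# tab via depth/colour
V=np.array(manip.get_calibration('top')['view'])
hsv=cv2.cvtColor(p,cv2.COLOR_RGB2HSV)
m=(hsv[...,0]<14)&(hsv[...,1]>150)&(hsv[...,2]>80); m[:195]=0;m[235:]=0;m[:,:335]=0;m[:,375:]=0
ys,xs=np.nonzero(m); print(len(xs),xs.min(),xs.max(),ys.min(),ys.max())
P=[]
o,_=ray('top',(0,0)); print('cam',o)
for x,y in zip(xs,ys):
    if d[y,x]>0:
        o,r=ray('top',(x,y)); P.append(o+r*d[y,x])
P=np.array(P); print(np.c_[P[:40]] if len(P)<40 else np.percentile(P,[2,25,50,75,98],axis=0))
E
python3 -c "
import cv2
a=cv2.imread('pics/scene0.png')[180:290,200:350]
cv2.imwrite('pics/scz.png',cv2.resize(a,None,fx=5,fy=5,interpolation=cv2.INTER_CUBIC))"
```

```text
b flag line [0.5108 0.0663 0.025 ]
a flag line [ 0.5109 -0.042   0.025 ]
b top [0.5399 0.0657 0.047 ]
a top [ 0.5399 -0.0428  0.047 ]
rail groove L [0.5414 0.1647 0.045 ]
rail groove R [ 0.5403 -0.1675  0.045 ]
tab -y edge top [ 0.5413 -0.2058  0.104 ]
tab +y edge top [ 0.5411 -0.1907  0.104 ]
tab cross lo [ 0.5232 -0.1978  0.104 ]
tab cross hi [ 0.5581 -0.198   0.104 ]
lamp [ 0.6547 -0.1983  0.11  ]
full [0.6568 0.0708 0.011 ]
73 352 357 206 219
cam [0.4435 0.0046 1.2087]
[[ 0.5247 -0.2035  0.0981]
 [ 0.5319 -0.1996  0.1027]
 [ 0.5392 -0.1965  0.104 ]
 [ 0.5487 -0.1939  0.1058]
 [ 0.5559 -0.1919  0.1096]]
```

View pics/scz.png

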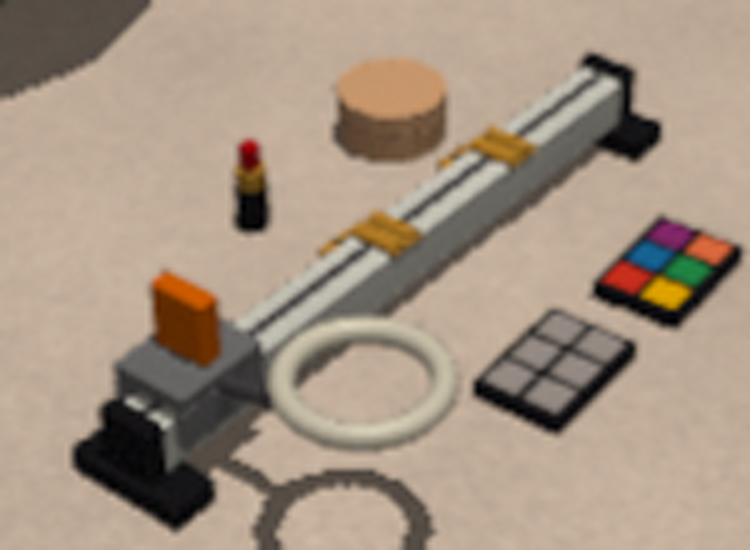

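```bash
python3 - <<'E'
from h import *
np.set_printoptions(precision=4,suppress=True)
for yaw in (90,-90):
    print(yaw,[manip.ik([0.5405,y,z],[180,0,yaw]) for y,z in ((-.245,.2),(-.245,.077),(.05,.077))])
yaw=90
manip.gripper_to(0.0)
manip.move_pose([0.5405,-.25,.2],[180,0,yaw])
manip.movel([0.5405,-.25,.077],speed=.1)
s=manip.sense();print(s['clock'],s['ee_pos'],s['ee_rot'],s['ft_force'],s['grip_width'],s['q'])
snap('scene','s1.png')
E
python3 -c "
import cv2
a=cv2.imread('pics/s1.png')[150:290,170:370]
cv2.imwrite('pics/s1z.png',cv2.resize(a,None,fx=4,fy=4,interpolation=cv2.INTER_CUBIC))"
```

```text
90 [array([-31.4403,  25.13  ,  -0.9969,  63.8731,   0.    ,  58.5597]), array([-31.4403,  31.0439, -11.0946,  47.8616,   0.    ,  58.5597]), array([ -2.433 ,  26.3188, -19.442 ,  44.2391,   0.    ,  87.567 ])]
-90 [array([ -31.4403,   25.13  ,   -0.9969,   63.8731,    0.    , -121.4403]), array([ -31.4403,   31.0439,  -11.0946,   47.8616,    0.    , -121.4403]), array([ -2.433 ,  26.3188, -19.442 ,  44.2391,   0.    , -92.433 ])]
4.5083 [ 0.541  -0.2503  0.0776] [179.9425   0.0337  90.001 ] [-0.2729  0.6763  0.1475] 0.002019929521998052 [-31.8531  31.2026 -10.696   48.0348   0.0017  58.146 ]
```

View pics/s1z.png

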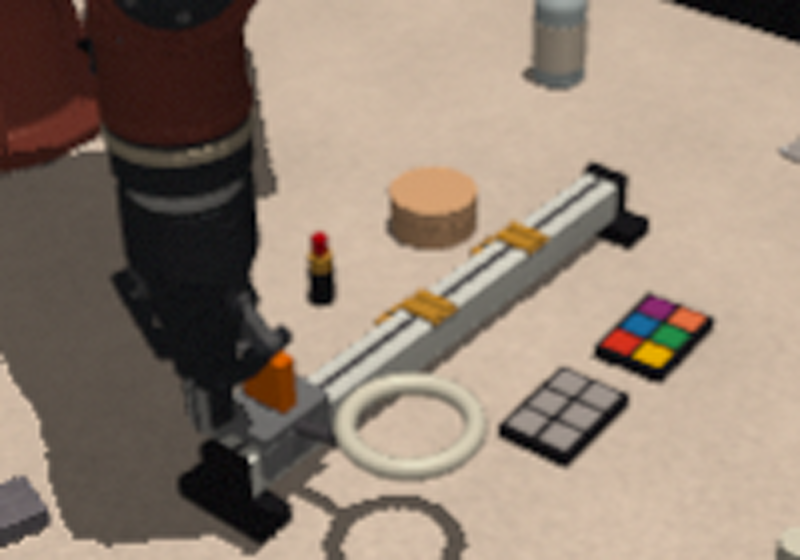

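Hand's shut fingers are just behind the tab (tab at about (238,243) in the scene image). I'll push to just short of stop_a.

```bash
python3 - <<'E'
from h import *
np.set_printoptions(precision=4,suppress=True)
X,Z=.5405,.077
print(manip.movel([X,-.215,Z],speed=.05,max_force=8))
print(manip.movel([X,-.085,Z],speed=.05,max_force=8))
s=manip.sense();print(s['clock'],s['ee_pos'],s['ft_force'])
f0=s['ft_force'][1]
y=-.085
while y<-.052:
    y+=.003
    r=manip.movel([X,y,Z],speed=.03,max_force=25)
    s=manip.sense();print(round(s['clock'],2),round(y,4),s['ee_pos'],s['ft_force'],r)
    if r: break
snap('top','t2.png')
print(manip.tip_of('tab','top')[:2])
E
python3 -c "
import cv2
a=cv2.imread('pics/t2.png')[150:270,200:400]
cv2.imwrite('pics/t2z.png',cv2.resize(a,None,fx=4,fy=4,interpolation=cv2.INTER_CUBIC))"
```

```text
False
False
8.1583 [ 0.5404 -0.085   0.077 ] [-0.0042 -0.8542  0.7604]
8.41 -0.082 [ 0.5404 -0.0817  0.077 ] [ 1.1123 -0.3873 -0.4087] False
8.66 -0.079 [ 0.5405 -0.0787  0.077 ] [-0.6844 -0.1218  0.3483] False
8.91 -0.076 [ 0.5406 -0.0759  0.077 ] [ 0.8152 -1.0586 -0.3283] False
9.16 -0.073 [ 0.5406 -0.0739  0.0771] [-1.3915 -5.3083 -0.5792] False
9.41 -0.07 [ 0.5406 -0.0704  0.077 ] [ 0.0664 -5.1369 -0.6277] False
9.66 -0.067 [ 0.5404 -0.0664  0.077 ] [-0.6278 -0.2972  0.0891] False
9.91 -0.064 [ 0.5405 -0.0637  0.077 ] [ 0.0904 -0.6858  0.5129] False
10.16 -0.061 [ 0.5405 -0.0608  0.077 ] [-0.2022  0.0373  0.3246] False
10.41 -0.058 [ 0.5405 -0.0589  0.0771] [-0.1618 -6.0949 -1.3728] False
10.66 -0.055 [ 0.5405 -0.0558  0.077 ] [-0.303  -5.4443 -1.4245] False
10.91 -0.052 [ 0.5405 -0.0516  0.077 ] [-1.0108  0.3632  0.3492] False
[{'location': [424.1, 178.4], 'conf': 0.2}]
```

View pics/t2z.png

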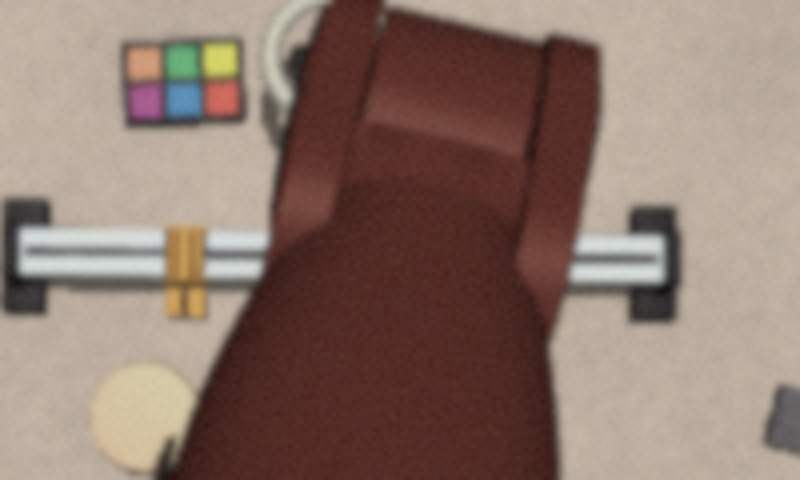

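Stop_a behaved as expected: crests were crossed at TCP y≈-0.069 and -0.054, so its middle corresponds to TCP y≈-0.061. Stop_b is 108.5 mm farther, so its first crest should come at about TCP y=0.0395. I'll push there and stop when the force drops.

```bash
python3 - <<'E'
from h import *
np.set_printoptions(precision=4,suppress=True)
X,Z=.5408,.077
print(manip.movel([X,.027,Z],speed=.04,max_force=8))
s=manip.sense();print(s['clock'],s['ee_pos'],s['ft_force'])
y=.027; peak=0
while y<.0435:
    y+=.0015
    r=manip.movel([X,y,Z],speed=.02,max_force=20)
    fs=[]
    for _ in range(2):
        manip.dwell(.03); fs.append(manip.sense()['ft_force'][1])
    s=manip.sense(); f=np.mean(fs+[s['ft_force'][1]]); peak=min(peak,f)
    print(round(s['clock'],2),round(y,4),s['ee_pos'],round(f,2),r)
    if peak<-3.5 and f>-1.5: print('clicked'); break
snap('scene','s3.png')
E
python3 -c "
import cv2
a=cv2.imread('pics/s3.png')[150:290,200:400]
cv2.imwrite('pics/s3z.png',cv2.resize(a,None,fx=4,fy=4,interpolation=cv2.INTER_CUBIC))"
```

```text
False
13.1333 [0.541  0.0269 0.0771] [-0.9403 -0.2565 -0.8892]
13.45 0.0285 [0.5408 0.0286 0.077 ] -0.22 False
13.77 0.03 [0.5408 0.0301 0.077 ] 0.36 False
14.08 0.0315 [0.5408 0.0316 0.077 ] 0.24 False
14.4 0.033 [0.5408 0.033  0.077 ] -0.53 False
14.72 0.0345 [0.5408 0.0337 0.077 ] -5.39 False
15.03 0.036 [0.5408 0.0347 0.077 ] -7.31 False
15.35 0.0375 [0.5408 0.0364 0.077 ] -6.99 False
15.67 0.039 [0.5408 0.0388 0.077 ] -4.09 False
15.98 0.0405 [0.5408 0.041  0.077 ] -0.45 False
clicked
```

View pics/s3z.png

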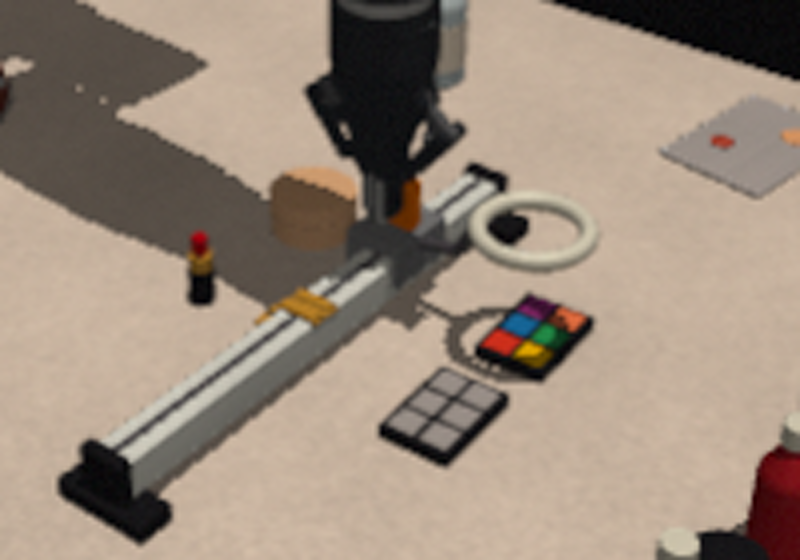

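The force dropped after the first crest, exactly as a click would look. Now I'll retreat and check from both cameras.

Run:
```python
from h import *
np.set_printoptions(precision=4,suppress=True)
manip.movel([.5405,.005,.077],speed=.06)
manip.movel([.5405,.0,.22],speed=.12)
manip.move_pose([.30,-.40,.25],[180,0,45])
for c in ['top','scene']:
    snap(c,c+'4.png')
    for t,z in [('tab',.084),('lamp',.104),('stop_a',0),('palette_full',0),('palette_empty',0),('powder_jar',0),('lipstick',0)]:
        for e in manip.tip_of(t,c)[:2]: print(c,t,round(e['conf'],2),np.array(e['location']),atz(c,e['location'],z))
print(manip.sense()['clock'])
a=cv2.imread('pics/top4.png')[150:270,200:400]
cv2.imwrite('pics/t4z.png',cv2.resize(a,None,fx=4,fy=4,interpolation=cv2.INTER_CUBIC))
```

```text
top tab 0.92 [249.5 210. ] [0.5452 0.0556 0.084 ]
top lamp 0.66 [248.7 162.6] [0.6589 0.0585 0.104 ]
top stop_a 0.78 [289.7 216.3] [ 0.5375 -0.0463  0.    ]
top stop_a 0.41 [246.3 216.4] [0.5358 0.0675 0.    ]
top palette_full 0.8 [246.4 171.6] [0.6548 0.0693 0.    ]
top palette_empty 0.92 [286.3 166.3] [ 0.6703 -0.0363  0.    ]
top lipstick 0.5 [285.2 255.5] [ 0.435  -0.0354  0.    ]
scene tab 0.82 [298.5 198.9] [0.5401 0.0612 0.084 ]
scene tab 0.36 [206.5 339.8] [ 0.6984 -0.4463  0.084 ]
scene lamp 0.64 [333.5 209.3] [0.664  0.0523 0.104 ]
scene lamp 0.29 [300.2 199.8] [0.5649 0.0351 0.104 ]
scene stop_a 0.75 [309.8 255.5] [ 0.656  -0.0415  0.    ]
scene stop_a 0.4 [274.7 238.8] [ 0.535  -0.0434  0.    ]
scene palette_full 0.58 [332.3 234.6] [0.6536 0.074  0.    ]
scene palette_empty 0.58 [308.4 252.9] [ 0.6467 -0.035   0.    ]
scene powder_jar 0.92 [279.1 204.8] [0.4349 0.1011 0.    ]
scene powder_jar 0.7 [276.4 236.1] [ 0.531  -0.0307  0.    ]
scene lipstick 0.43 [248.6 222.5] [ 0.4231 -0.0304  0.    ]
20.625
```

View pics/t4z.png

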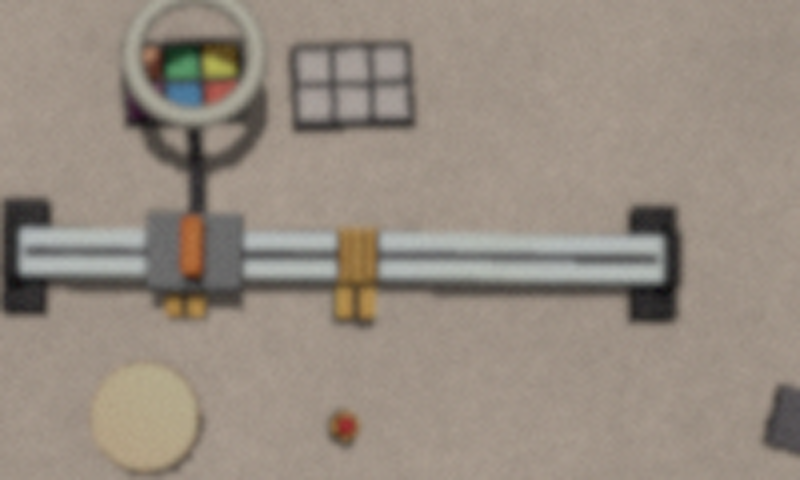

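Run:
```python
from h import *
f=lambda x,y:((x+.5)/4-.5+200,(y+.5)/4-.5+150)
for n,p,z in [('tab',(192,246),.104),('saddle',(195.5,255),.064),('flag',(186.5,305),.025),('lamp',(193,60),.11),('full',(184.5,82),.011)]: print(n,atz('top',f(*p),z).round(4))
# orange & brass-flag & grey-saddle sub-pixel, before/after
for fn in('top0','top4'):
    a=cv2.cvtColor(cv2.imread(f'pics/{fn}.png'),cv2.COLOR_BGR2HSV)
    m=((a[...,0]<14)&(a[...,1]>150)&(a[...,2]>80)).astype(float); m[:200]=0;m[225:]=0;m[:,:215]=0;m[:,375:]=0
    ys,xs=np.nonzero(m); print(fn,'orange',len(xs),xs.mean(),ys.mean(),atz('top',(xs.mean(),ys.mean()),.104))
g=cv2.imread('pics/top4.png').astype(int)
print('flag rows'); 
for r in (225,226,227): print(r,g[r,238:256].tolist())
print('tab row sum',g[205:219,240:256].mean(0).round().astype(int).tolist())
print('saddle', g[216:221,233:265].mean((0,2)).round().tolist())
```

```text
tab [0.5406 0.0592 0.104 ]
saddle [0.5386 0.0589 0.064 ]
flag [0.5096 0.066  0.025 ]
lamp [0.6527 0.0601 0.11  ]
full [0.6568 0.0705 0.011 ]
top0 orange 74 354.2432432432432 212.6081081081081 [ 0.54004567 -0.19700387  0.104     ]
top4 orange 55 247.52727272727273 211.38181818181818 [0.5400009  0.05937769 0.104     ]
flag rows
225 [[93, 102, 110], [74, 80, 89], [65, 81, 94], [60, 91, 114], [61, 107, 137], [58, 110, 142], [60, 104, 132], [50, 81, 103], [51, 78, 99], [58, 100, 125], [62, 112, 143], [62, 111, 144], [60, 104, 131], [58, 84, 103], [61, 71, 82], [65, 72, 77], [66, 72, 79], [67, 72, 79]]
226 [[104, 112, 123], [84, 94, 104], [82, 99, 113], [76, 110, 137], [75, 125, 159], [70, 126, 162], [65, 116, 150], [53, 90, 114], [53, 86, 109], [66, 114, 144], [71, 128, 163], [75, 129, 168], [64, 117, 148], [67, 96, 118], [80, 89, 101], [87, 94, 104], [89, 95, 102], [86, 95, 102]]
227 [[121, 131, 143], [114, 126, 137], [107, 126, 142], [90, 124, 151], [76, 125, 160], [71, 126, 163], [67, 119, 153], [58, 95, 120], [58, 92, 115], [68, 116, 147], [73, 130, 167], [78, 136, 172], [72, 122, 155], [80, 106, 127], [103, 116, 129], [115, 125, 136], [117, 128, 138], [117, 126, 138]]
tab row sum [[107, 107, 108], [106, 106, 107], [105, 106, 106], [104, 105, 108], [92, 99, 119], [70, 94, 143], [57, 97, 160], [56, 101, 167], [56, 101, 166], [52, 92, 152], [57, 80, 122], [79, 86, 102], [98, 100, 103], [105, 106, 106], [106, 106, 106], [106, 107, 107]]
saddle [134.0, 133.0, 126.0, 113.0, 109.0, 107.0, 106.0, 106.0, 107.0, 105.0, 105.0, 102.0, 95.0, 86.0, 80.0, 76.0, 70.0, 73.0, 88.0, 101.0, 105.0, 104.0, 104.0, 105.0, 104.0, 105.0, 99.0, 103.0, 128.0, 142.0, 147.0, 147.0]
```

The check disagrees with a click. The tab is at y≈0.059, while the stop's middle is at y≈0.066. It looks balanced just on the first crest, 6–7 mm short. I'll go back and push gently a few mm more, to TCP y≤0.0465.

Run:
```python
from h import *
np.set_printoptions(precision=4,suppress=True)
X,Z=.5408,.077
manip.move_pose([.5405,.01,.2],[180,0,90])
manip.movel([X,.01,Z],speed=.12)
manip.movel([X,.038,Z],speed=.05,max_force=8)
y=.039
while y<.0461:
    y+=.0015
    r=manip.movel([X,y,Z],speed=.02,max_force=15)
    fs=[]
    for _ in range(2):
        manip.dwell(.03); fs.append(manip.sense()['ft_force'][1])
    s=manip.sense()
    print(round(s['clock'],2),round(y,4),s['ee_pos'],np.array(fs),r)
    if r: break
manip.movel([.5405,.02,Z],speed=.1)
manip.movel([.5405,.01,.2],speed=.15)
manip.move_pose([.30,-.40,.25],[180,0,45])
snap('top','top5.png')
print(manip.sense()['clock'])
f=lambda x,y:((x+.5)/4-.5+200,(y+.5)/4-.5+150)
img=cv2.imread('pics/top5.png')
a=cv2.cvtColor(img,cv2.COLOR_BGR2HSV)
m=((a[...,0]<14)&(a[...,1]>150)&(a[...,2]>80)); m[:200]=0;m[225:]=0;m[:,:215]=0;m[:,375:]=0
ys,xs=np.nonzero(m); print('orange',len(xs),xs.mean(),atz('top',(xs.mean(),ys.mean()),.104))
cv2.imwrite('pics/t5z.png',cv2.resize(img[150:270,200:400],None,fx=4,fy=4,interpolation=cv2.INTER_CUBIC))
```

```text
24.59 0.0405 [0.5408 0.0404 0.077 ] [-0.2767  1.1831] False
24.91 0.042 [0.5408 0.042  0.077 ] [-1.0173  0.222 ] False
25.23 0.0435 [0.5408 0.0436 0.077 ] [ 0.5766 -0.4936] False
25.54 0.045 [0.5408 0.045  0.077 ] [-0.2977 -0.8509] False
25.86 0.0465 [0.5408 0.0465 0.077 ] [0.3678 0.4393] False
29.0417
orange 67 244.86567164179104 [0.5396 0.0658 0.104 ]
```

View pics/t5z.png

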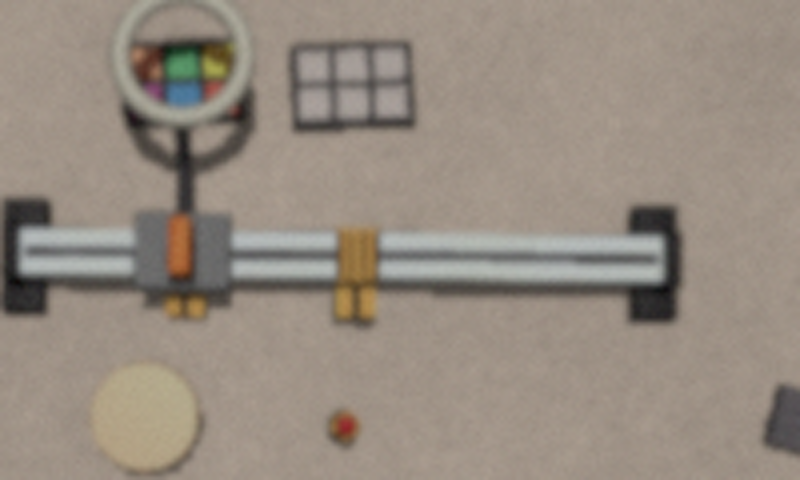

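The tab is now at y≈0.0658 and the saddle centre at about 0.066, against the stop_b line at 0.066. The carriage is in the notch, and the objects in this view (palettes, jar, lipstick) haven't moved.

Run:
```python
from rig import manip
manip.job_done()
```

```text
the job is handed in; nothing more can be done
```

The ring lamp is over the filled palette, with its carriage clicked into stop_b, the farther stop. I pushed the tab there with shut fingers, through stop_a, and handed the job in at about 29 s.

- **First push fell short:** the push force dropped and I took that for a click. The top camera then showed the tab about 6–7 mm short, resting on the first crest, so I went back and pushed about 5 mm further.
- **Carriage position:** the last top picture puts the tab at y ≈ 0.066 m, and the stop's middle measures 0.066 m. The allowed error is 3 mm and the camera calibration is good to about 2 mm. The saddle's position agrees.
- **Lamp over palette:** I did not re-measure the lamp after the second push. The lamp should be about 5 mm from the filled palette's centre, against a limit of 25 mm.
- **Other things:** the palettes, powder jar and lipstick look unmoved in the last zoomed top view. I did not check the spray, foundation, brush or mixing plate at the end, but the arm did not work near them. The networks' positions were about a centimetre off in places, so I relied on colour and zoomed pictures.
- **Hand:** it is parked clear of everything, back on the robot's side.

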